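# Charge the mill jar through the funnel

## Task

Push the clear jar's carriage fully home against its stop under the funnel, then tip up the hinged metal pan from its rear so that its five grinding stones run through the funnel into the jar. Prod down, without leaning hard on the funnel, any stones that wedge in it, until all five lie in the jar; leave the pan lying down level again, the carriage home, and the cup, bowl and pinch pot close beside the stand where they are.

Things in the scene. Friction and masses are not known exactly. Their poses are not given: they have to be found in the camera images.
- stand: fixed stand. Origin on the table under the funnel's axis, z up; the pan pours towards body -y, its rear bar lies at body +y. Plywood base 240 (x) by 360 (y -210 to +150), 12 thick. Thin posts at x +-100: at y -60 (195 high) and y +88 (223 high). A rest bar lies under the pan at y +135, z 196
- funnel_mouth (a point): centre of the steel funnel's rim, z 190. The cone narrows from inner radius 85 here (outer 88) to 26 at z 126, then a straight spout of inner radius 26 down to z 116
- spout (a point): centre of the funnel's lower outlet, z 116; inner diameter 52
- pan (a joint): hinge of the open aluminium pan (rad): 0 = lying level, grows as its rear is lifted, 1.15 = stop. It falls back to 0 by itself when let go. The pan is 130 wide (body x), 118 long, walls reach 28 above the hinge, open at the front over the funnel rim; floor 6 below the hinge. With the stones it weighs 0.65 kg
- pan_hinge (a point): middle of the pan's hinge axis (along the stand's x), at stand y +88, z 212
- pan_bar (a point): middle of the pan's rear bar: round, diameter 12, 120 long along the stand's x, 38 behind the pan's rear wall and held by two thin arms at 45 either side of the middle. It moves with the pan on a circle of radius 150 about the hinge; at joint 0 it is at stand y +238, z 217, with free air below and behind
- carriage (a joint): slide of the jar's carriage (m) along the stand's +y: 0 = farthest out, 0.080 = home at the stop with the jar right under the spout. Friction about 7 N
- jar_floor (a point): centre of the jar's inner floor. Clear jar, inner diameter 80, outer 88, rim 81 above this point, fixed on the carriage; z axis up
- tab (a point): top middle of the carriage's upright push tab, a plate 60 wide (stand x), 10 thick (stand y), its top 93 above the table, 120 from the jar's axis on the stand's -y side; push its outer face towards the stand's +y
- stone_0: grinding stone: plain white cylinder, diameter 30, 30 long, smooth, about 60 g, origin at its centre; starts standing in the pan. All five are alike
- stone_1: grinding stone: plain white cylinder, diameter 30, 30 long, smooth, about 60 g, origin at its centre; starts standing in the pan. All five are alike
- stone_2: grinding stone: plain white cylinder, diameter 30, 30 long, smooth, about 60 g, origin at its centre; starts standing in the pan. All five are alike
- stone_3: grinding stone: plain white cylinder, diameter 30, 30 long, smooth, about 60 g, origin at its centre; starts standing in the pan. All five are alike
- stone_4: grinding stone: plain white cylinder, diameter 30, 30 long, smooth, about 60 g, origin at its centre; starts standing in the pan. All five are alike
- cream_cup: bystander, loose: small cream cup with handle, 51 high (mm), origin at its underside
- bisque_bowl: bystander, loose: small shallow white bowl, 85 wide, 30 high (mm), origin at its underside
- pinch_pot: bystander, loose: small pinched clay pot, 68 wide, 43 high (mm), origin at its underside
Not all that is in view belongs to the job. Leave any yellow look-alike of the stone_4 alone.

How it is judged:
On the way, in this order (a step that is already met when the one before it is completed fails the run):
1. the jar's carriage is home under the funnel (at least 76 of 80 mm) (value of joint carriage above 0.076 m), for 0.2 s.
2. the pan is tipped up (more than 0.5 rad) with the carriage still home (value of joint carriage above 0.076 m and value of joint pan above 0.5 rad), for 0.1 s.
At the end, for the whole second after the job is handed in: all five stones lie at rest in the jar (centres within 40 mm of its axis and below its rim, under 80 mm above its floor), the carriage is home (at least 76 mm), and the pan is down again (under 0.1 rad) (horizontal distance between each of stone_0, stone_1, stone_2, stone_3, stone_4 and jar_floor below 0.04 m and z of stone_0 in the frame of jar_floor between 0 and 0.08 m and linear speed of each of stone_0, stone_1, stone_2, stone_3, stone_4 below 0.03 m/s and z of stone_1 in the frame of jar_floor between 0 and 0.08 m and z of stone_2 in the frame of jar_floor between 0 and 0.08 m and z of stone_3 in the frame of jar_floor between 0 and 0.08 m and z of stone_4 in the frame of jar_floor between 0 and 0.08 m and value of joint carriage above 0.076 m and value of joint pan below 0.1 rad); the robot touches nothing.
It fails at once if the cup, bowl or pinch pot beside the stand is shifted by more than 30 mm (distance of any of cream_cup, bisque_bowl, pinch_pot from where it was at the start of the episode above 0.03 m).
It fails at once if the fingers press on the stand with its funnel and pan with more than 40 N (contact force between the fingers and stand above 40 N).
It also fails if it takes over 72 s, if anything falls off the work surface, if the arm or the gripper's body presses on something with over 40 N, if the wrist force passes 120 N, or if a joint passes its speed limit or range.

## Robot

A 7-joint arm with a two-finger parallel gripper is mounted at the origin on a cart in front of the work surface, level with it; the furniture and walls round the work are solid. World frame = base frame: x ahead of the robot, y to its left, z up, the work surface at z = 0. Lengths are in m, angles in rad, forces in N, time in s.
With the tool pointing down it reaches from about 0.35 to 0.9 m from the base axis. Payload 8.1 kg.
Tool frame: the origin (TCP) lies between the finger pads; the fingertips stand 25 mm ahead of it and the grasp point (between the pads) lies 6 mm ahead of it (nose_length is the z of the fingertips in the tool frame, in m); z points along the fingers, y is the line along which they close (so a half turn about z gives the same grasp; the last joint's range is limited). The gripper opens to 92 mm and grips with 3 to 60 N. Pads are 19 mm wide; open, the fingers measure 130 mm over their backs; the gripper's body (75 mm by 190 mm) begins 47 mm behind the grasp point.
Start: joints at [1.095, 0.434, 0.025, 1.573, -0.012, 1.134, -0.075], TCP at [0.228, -0.582, 0.252] pointing down, gripper open.
Joint ranges: [-2.62, 2.62], [-0.44, 2.09], [-1.27, 1.32], [0.08, 2.57], [-1.32, 4.46], [0.12, 2], [-2.74, 2.74]. Speed limits (rad/s): [2.22, 2.22, 3.01, 3.01, 3.14, 3.14, 3.14].

## Interface

Orientations are given as a unit quaternion [w, x, y, z].
In Python, from station import * gives the robot as it stands.
- The arm moves only by the shell command python3 -m handwheel 'ROWS' [OPENING]. ROWS is JSON, a list of rows, each an object of numbers: "tx", "ty", "tz": the shift along the world's x, y, z in units of 30 mm (1.0 is 30 mm); "rx", "ry", "rz": the turn, a rotation vector about the world's x, y, z in degrees. A call has 1 to 10 rows; each row is the pose to reach, as a shift and turn from the pose commanded when the call began; what a row does not reach only later rows make up. A row lasts 1/10 s, in which the tool goes at most 50 mm and 8.59 degrees, less where a joint would pass 70% of its speed; a pose out of reach is approached as far as the arm can. A call with a gripper value outside its range is refused whole. OPENING is the opening, from 0 (shut) to 1 (fully open), set as the call begins (- or left out, the last holds). The fingers move at their own pace and stop on an object; the grip force is fixed at half the most. Time passes only in rows, so rows that repeat a pose let the fingers close. It gives the time, the measured TCP pose, the force, the opening and the grip force at its end, in the units of the state.
- get_obs(): the state, without advancing time (a new reading comes with each control period).
- snapshot(name): name is "scene" or "top"; returns the picture (480x640x3 uint8, red, green, blue); there is no depth.
- camera_model(name): a dict with "fov_y" (degrees; the focal length in pixels is half the picture's height over the tangent of half this angle, whatever the lens; pixels are square), "cx", "cy" (the principal point, pixels), "position" and "rotation" of the camera in the world. Camera axes: x right, y down, z forward; pixel columns grow to the right and rows downward; lengths in m; the calibration is good to about 2 mm. A picture is of the moment at which its call begins. camera_model takes no time and is no camera call.
- hand_in(): hands the job in; it is judged then, once.
The state is a dict: "t": time; "q": joint angles; "qd": joint speeds; "effort": joint torques, N m; "eef_pos": TCP position; "orientation": TCP orientation; "force": force on the tool from outside, world axes, zero at the start; "wrist_torque": the same for the moment, N m; "gripper_width": finger opening in m; "finger_force": force on a finger pad.
Only numpy, scipy, OpenCV 4.12 (cv2) and the standard library are available. Lean on these libraries where they do the work, as an engineer would, in place of code of your own. Each camera call takes 0.05 s, during which the arm holds its last target. There are 200 camera calls.

## Working session

There is one attempt and no reset: what is moved stays moved. The work goes in short steps, Python scripts to look and compute and a shell command to move; the robot and the scene stay as the last step left them, time stands still between calls to the robot, and variables do not carry over. Pictures are saved under pics/ and viewed, at most 10 in all, crops included, and the job is handed in when it is done.

```bash
mkdir -p pics; ls
python3 - <<'E'
from station import *
import cv2
for n in("scene","top"):
    cv2.imwrite(f"pics/{n}0.png",snapshot(n)[:,:,::-1]); print(n,camera_model(n))
o=get_obs();print(o['t'],o['eef_pos'],o['orientation'],o['force'],o['gripper_width'])
E
```

```text
pics
scene {'fov_y': 43.55811967869168, 'cx': 316.88467229967506, 'cy': 243.51753804333686, 'position': array([0.03506179, 0.55878018, 1.08569753]), 'rotation': array([ 0.10364109, -0.25564585,  0.89764417, -0.34371306])}
top {'fov_y': 50.04063163240179, 'cx': 328.6971943482077, 'cy': 241.30550475094833, 'position': array([ 0.34225959, -0.16341192,  1.09691383]), 'rotation': array([ 0.06503747, -0.6960547 ,  0.71305514, -0.053201  ])}
0.1 [ 0.22742684 -0.58171478  0.25102765] [-6.67081321e-04  9.82689860e-01  1.85256996e-01 -1.97615705e-04] [-0.10949339 -0.10227198  0.69433202] 0.09186722070458117
```

View pics/scene0.png

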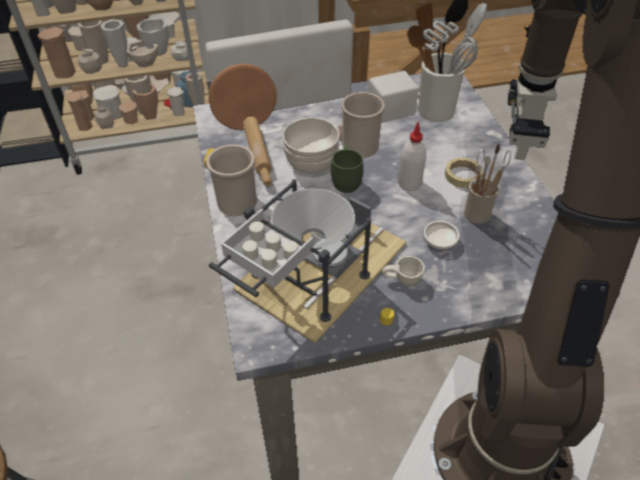

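View pics/top0.png

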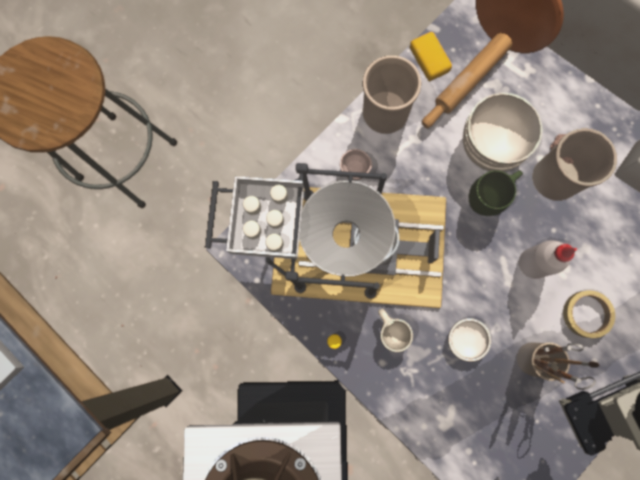

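```bash
cat > h.py <<'E'
import numpy as np
from scipy.spatial.transform import Rotation as R
from station import *
def cam(n):
    m=camera_model(n);q=m['rotation'];return m,R.from_quat([q[1],q[2],q[3],q[0]]).as_matrix(),240/np.tan(np.radians(m['fov_y']/2))
def ray(n,u,v,z):
    m,r,f=cam(n);d=r@np.array([(u-m['cx'])/f,(v-m['cy'])/f,1]);p=m['position'];return p+d*(z-p[2])/d[2]
def proj(n,P):
    m,r,f=cam(n);c=r.T@(np.array(P)-m['position']);return c[:2]/c[2]*f+[m['cx'],m['cy']]
E
python3 - <<'E'
from h import *
import cv2
for k,u,v,z in [("funnel",348,228,.19),("barA",215,182,.217),("barB",210,246,.217),("c1",446,196,.012),("c2",442,307,.012),("c3",272,296,.012),("tabA",436,230,.093),("tabB",433,262,.093),("cup",397,335,.04),("bowl",469,340,.02),("pot",356,163,.043),("yel",334,341,.015),("origin?",262,470,0)]:
    print(k,ray("top",u,v,z).round(4))
for n,b,s in(("scene",(190,160,430,350),3),("top",(195,140,465,320),3)):
    im=cv2.imread(f"pics/{n}0.png")[b[1]:b[3],b[0]:b[2]]
    cv2.imwrite(f"pics/{n}0c.png",cv2.resize(im,None,fx=s*.98,fy=s*.98,interpolation=cv2.INTER_CUBIC))
E
```

```text
funnel [ 0.519  -0.1851  0.19  ]
barA [0.6032 0.0494 0.217 ]
barB [0.4882 0.0564 0.217 ]
c1 [ 0.6187 -0.4032  0.012 ]
c2 [ 0.3808 -0.3805  0.012 ]
c3 [ 0.4121 -0.0252  0.012 ]
tabA [ 0.5294 -0.3614  0.093 ]
tabB [ 0.4658 -0.3519  0.093 ]
cup [ 0.3259 -0.2812  0.04  ]
bowl [ 0.3122 -0.43    0.02  ]
pot [ 0.6883 -0.2097  0.043 ]
yel [ 0.3162 -0.1536  0.015 ]
origin? [ 0.0636 -0.002   0.    ]
```

View pics/top0c.png

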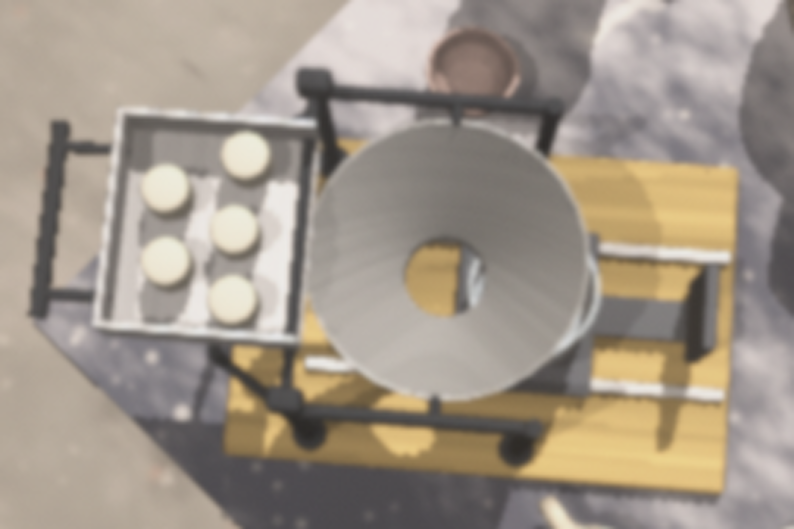

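The top crop shows the pan and its five stones at (195–300, 120–330). The bar is at crop (60,122)–(38,315), the funnel centre at (447,258), and the dark push tab at (715,265)–(700,360). The pinch pot sits at (473,62). The five white stones are in the pan. The yellow look-alike lies on the table at full-image (334,341), and I'm leaving it alone.

```bash
cat >> h.py <<'E'
O=np.array([.519,-.184,0]);ey=np.array([.0915,.9958,0]);ex=np.array([.9958,-.0915,0])
def W(y,z,x=0): return O+x*ex+y*ey+[0,0,z]
def tool(b):  # tool y along stand x, tilt b deg: fingers lean towards stand +y for b>0
    d=np.sin(np.radians(b))*ey-[0,0,np.cos(np.radians(b))]
    return np.c_[np.cross(ex,d),ex,d]
def go(tip,b): # tip = wanted fingertip-centre (world)
    T=tool(b);o=get_obs();q=o['orientation'];R0=R.from_quat([q[1],q[2],q[3],q[0]]).as_matrix()
    p=tip-.025*T[:,2];print("t",round(o['t'],2),"T",((p-o['eef_pos'])/.03).round(2),"R",np.degrees(R.from_matrix(T@R0.T).as_rotvec()).round(1))
def tip():
    o=get_obs();q=o['orientation'];R0=R.from_quat([q[1],q[2],q[3],q[0]]).as_matrix()
    P=o['eef_pos']+.025*R0[:,2];l=P-O;print("tip local",[round(float(l@ex),4),round(float(l@ey),4),round(float(P[2]),4)],"d",[round(float(R0[:,2]@e),3) for e in(ex,ey,[0,0,1])],"y·ex",round(float(R0[:,1]@ex),3),"F",o['force'].round(2),"q",o['q'].round(2),"t",o['t'])
E
python3 - <<'E'
from h import *
print(ray("top",565,253,.17),ray("top",552,362,.09), ray("top",590,362,.2))
go(W(-.226,.30),20); go(W(-.226,.055),20)
E
```

```text
[ 0.46670976 -0.57578106  0.17      ] [ 0.26978701 -0.56641038  0.09      ] [ 0.27634516 -0.58595391  0.2       ]
t 0.1 T [9.   5.47 2.42] R [ 16.8 -12.7  62.7]
t 0.1 T [ 9.    5.47 -5.75] R [ 16.8 -12.7  62.7]
```

```bash
python3 -m handwheel '[{"tz":1.6},{"tz":3},{"tx":1.5,"ty":1,"tz":3,"rx":4,"ry":-3,"rz":14},{"tx":3,"ty":2,"tz":3,"rx":6,"ry":-5,"rz":22},{"tx":4.5,"ty":3,"tz":3,"rx":8,"ry":-6,"rz":30},{"tx":6,"ty":4,"tz":3,"rx":10,"ry":-8,"rz":38},{"tx":7.5,"ty":5,"tz":3,"rx":12,"ry":-9.5,"rz":46},{"tx":9,"ty":5.47,"tz":2.4,"rx":15,"ry":-11,"rz":55},{"tx":9,"ty":5.47,"tz":2.4,"rx":16.8,"ry":-12.7,"rz":62.7},{"tx":9,"ty":5.47,"tz":2.4,"rx":16.8,"ry":-12.7,"rz":62.7}]' 0
python3 - <<'E'
from h import *
tip();go(W(-.226,.055),20)
E
```

```text
tip local [-0.254, -0.4227, 0.226] d [-0.001, 0.001, -1.0] y·ex 0.448 F [-0.11 -0.1   0.69] q [ 1.1   0.44  0.02  1.57 -0.01  1.13 -0.08] t 0.1
t 0.1 T [ 9.    5.47 -5.75] R [ 16.8 -12.7  62.7]invalid input
```

```bash
python3 -m handwheel '[{"tz":1.6},{"tz":3}]' 0; python3 -m handwheel --help | head -30
```

```text
invalid input
invalid input: not JSON, or not a number
```

```bash
python3 -m handwheel '[{"tx":0,"ty":0,"tz":1.6,"rx":0,"ry":0,"rz":0},{"tx":0,"ty":0,"tz":3,"rx":0,"ry":0,"rz":0}]' 0
```

```text
t: 0.3
eef_pos: [0.2273, -0.5814, 0.3419]
orientation: [-0.001, 0.983, 0.185, -0.0]
force: [0.2, -0.5, -0.3]
gripper_width: 0.0801
finger_force: 0.0
```

```bash
python3 -m handwheel '[{"tx":1.5,"ty":1,"tz":0,"rx":2,"ry":-1.5,"rz":8},{"tx":3,"ty":2,"tz":0,"rx":4,"ry":-3,"rz":16},{"tx":4.5,"ty":3,"tz":0,"rx":6.5,"ry":-5,"rz":24},{"tx":6,"ty":4,"tz":0,"rx":8.5,"ry":-6.5,"rz":32},{"tx":7.5,"ty":5,"tz":0,"rx":10.5,"ry":-8,"rz":40},{"tx":9,"ty":5.5,"tz":0,"rx":13,"ry":-9.5,"rz":48},{"tx":9,"ty":5.5,"tz":-0.6,"rx":15,"ry":-11,"rz":56},{"tx":9,"ty":5.5,"tz":-0.6,"rx":16.8,"ry":-12.7,"rz":62.7},{"tx":9,"ty":5.5,"tz":-0.6,"rx":16.8,"ry":-12.7,"rz":62.7}]' 0
python3 - <<'E'
from h import *
tip();go(W(-.226,.055),20)
E
```

```text
t: 1.2
eef_pos: [0.4974, -0.4174, 0.3213]
orientation: [-0.119, 0.727, 0.664, 0.129]
force: [-1.4, -0.7, -0.6]
gripper_width: 0.0085
finger_force: 0.0
tip local [-0.0002, -0.2257, 0.2979] d [-0.002, 0.345, -0.939] y·ex 1.0 F [-1.35 -0.68 -0.64] q [ 0.93  0.6  -0.32  1.19 -0.12  1.56  0.57] t 1.2
t 1.2 T [ 0.   -0.01 -8.09] R [-0.2 -0.1 -0.1]
```

```bash
python3 -m handwheel '[{"tx":0,"ty":0,"tz":-1.5,"rx":0,"ry":0,"rz":0},{"tx":0,"ty":0,"tz":-3,"rx":0,"ry":0,"rz":0},{"tx":0,"ty":0,"tz":-4.5,"rx":0,"ry":0,"rz":0},{"tx":0,"ty":0,"tz":-6,"rx":0,"ry":0,"rz":0},{"tx":0,"ty":0,"tz":-7.2,"rx":0,"ry":0,"rz":0},{"tx":0,"ty":0,"tz":-8,"rx":0,"ry":0,"rz":0},{"tx":0,"ty":0,"tz":-8,"rx":0,"ry":0,"rz":0}]'
python3 - <<'E'
from h import *
import cv2
tip();go(W(-.136,.057),20)
cv2.imwrite("pics/a.png",cv2.resize(snapshot("top")[140:340,280:520,::-1],None,fx=2.5,fy=2.5))
E
```

```text
t: 1.9
eef_pos: [0.4951, -0.4164, 0.0806]
orientation: [-0.119, 0.729, 0.662, 0.128]
force: [-0.6, -0.2, 0.8]
gripper_width: 0.0005
finger_force: 0.0
tip local [-0.0026, -0.225, 0.0571] d [-0.003, 0.344, -0.939] y·ex 1.0 F [-0.62 -0.17  0.8 ] q [ 0.94  0.79 -0.31  1.46 -0.08  1.12  0.64] t 1.9
t 1.9 T [ 0.35  2.95 -0.  ] R [-0.2 -0.3  0.2]
```

View pics/a.png

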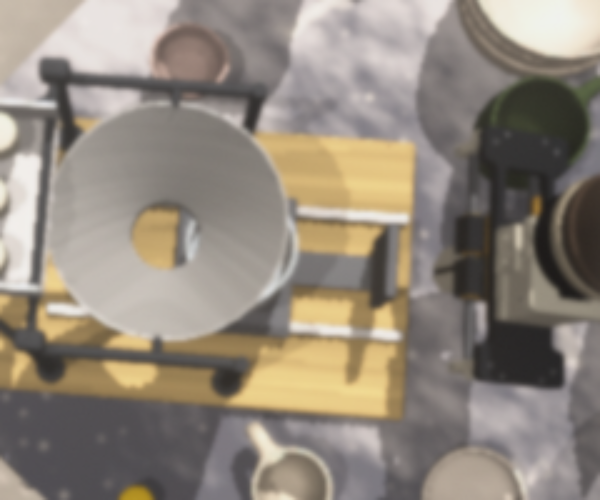

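The closed gripper stands right of the tab, at crop (470,250) against (385,265), with clear space between them. I'm pushing towards +y.

```bash
python3 -m handwheel '[{"tx":0.1,"ty":0.6,"tz":0,"rx":0,"ry":0,"rz":0},{"tx":0.15,"ty":1.1,"tz":0,"rx":0,"ry":0,"rz":0},{"tx":0.2,"ty":1.5,"tz":0,"rx":0,"ry":0,"rz":0},{"tx":0.2,"ty":1.9,"tz":0,"rx":0,"ry":0,"rz":0},{"tx":0.25,"ty":2.3,"tz":0,"rx":0,"ry":0,"rz":0},{"tx":0.25,"ty":2.5,"tz":0,"rx":0,"ry":0,"rz":0},{"tx":0.25,"ty":2.7,"tz":0,"rx":0,"ry":0,"rz":0},{"tx":0.25,"ty":2.8,"tz":0,"rx":0,"ry":0,"rz":0}]'; python3 -c "
from h import *
tip()"
```

```text
t: 2.75
eef_pos: [0.5071, -0.3353, 0.0859]
orientation: [-0.113, 0.728, 0.663, 0.129]
force: [3.2, -7.7, 0.3]
gripper_width: 0.0007
finger_force: 3.5
tip local [0.0022, -0.1433, 0.0624] d [0.007, 0.337, -0.941] y·ex 1.0 F [ 3.18 -7.69  0.29] q [ 0.87  0.72 -0.34  1.61 -0.1   1.01  0.56] t 2.75
```

```bash
python3 -m handwheel '[{"tx":0,"ty":0.1,"tz":0,"rx":0,"ry":0,"rz":0},{"tx":0,"ty":0.2,"tz":-0.1,"rx":0,"ry":0,"rz":0},{"tx":0,"ty":0.3,"tz":-0.1,"rx":0,"ry":0,"rz":0},{"tx":0,"ty":0.3,"tz":-0.1,"rx":0,"ry":0,"rz":0}]'; python3 -c "
from h import *
tip()"; python3 -m handwheel '[{"tx":0,"ty":0.1,"tz":0,"rx":0,"ry":0,"rz":0},{"tx":0,"ty":0.1,"tz":0,"rx":0,"ry":0,"rz":0}]'
python3 - <<'E'
from h import *
import cv2
tip()
cv2.imwrite("pics/b.png",cv2.resize(snapshot("top")[140:340,280:520,::-1],None,fx=2.5,fy=2.5))
E
```

```text
t: 3.15
eef_pos: [0.5067, -0.3262, 0.0827]
orientation: [-0.113, 0.728, 0.663, 0.128]
force: [2.6, -5.1, 0.4]
gripper_width: 0.0004
finger_force: 2.7
tip local [0.0009, -0.1343, 0.0591] d [0.006, 0.338, -0.941] y·ex 1.0 F [ 2.64 -5.13  0.37] q [ 0.87  0.71 -0.34  1.63 -0.1   0.99  0.56] t 3.15
t: 3.35
eef_pos: [0.5069, -0.3237, 0.0827]
orientation: [-0.113, 0.729, 0.663, 0.128]
force: [3.0, -6.9, -0.3]
gripper_width: 0.0001
finger_force: 3.0
tip local [0.0009, -0.1318, 0.0592] d [0.007, 0.337, -0.941] y·ex 1.0 F [ 3.02 -6.94 -0.31] q [ 0.86  0.71 -0.34  1.64 -0.1   0.99  0.55] t 3.35
```

View pics/b.png

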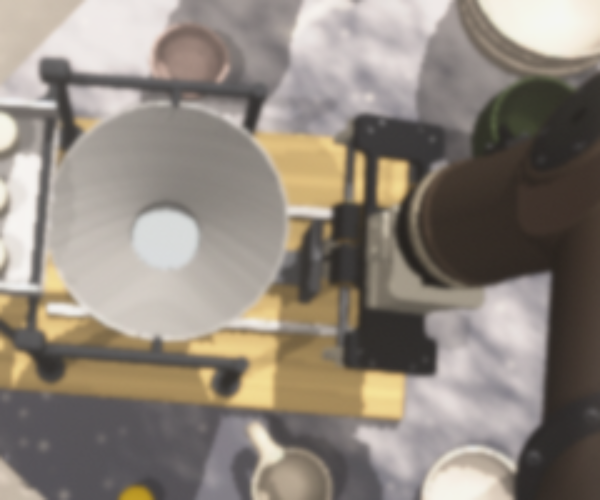

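The jar now fills the spout opening at crop (165,240), so it's nearly home. I'm easing on until the force climbs.

```bash
for i in 1; do python3 -m handwheel '[{"tx":0,"ty":0.1,"tz":0,"rx":0,"ry":0,"rz":0},{"tx":0,"ty":0.1,"tz":0,"rx":0,"ry":0,"rz":0}]' | grep -E "eef|force"; python3 -m handwheel '[{"tx":0,"ty":0.1,"tz":0,"rx":0,"ry":0,"rz":0},{"tx":0,"ty":0.1,"tz":0,"rx":0,"ry":0,"rz":0}]'| grep -E "eef|force"; python3 -c "
from h import *
tip()";done
```

```text
eef_pos: [0.5069, -0.3232, 0.0828]
force: [2.4, -13.0, 0.4]
finger_force: 6.1
eef_pos: [0.5069, -0.3229, 0.0829]
force: [3.2, -18.2, 0.6]
finger_force: 9.2
tip local [0.001, -0.1312, 0.0593] d [0.01, 0.33, -0.944] y·ex 1.0 F [  3.18 -18.17   0.6 ] q [ 0.86  0.7  -0.34  1.64 -0.1   0.98  0.55] t 3.8
```

```bash
python3 -m handwheel '[{"tx":0,"ty":-0.5,"tz":0,"rx":0,"ry":0,"rz":0},{"tx":-0.1,"ty":-1.5,"tz":0,"rx":0,"ry":0,"rz":0},{"tx":-0.1,"ty":-2,"tz":1,"rx":0,"ry":0,"rz":0},{"tx":-0.1,"ty":-2,"tz":2.5,"rx":0,"ry":0,"rz":0},{"tx":-0.1,"ty":-2,"tz":4,"rx":0,"ry":0,"rz":0},{"tx":-0.1,"ty":-2,"tz":5.5,"rx":0,"ry":0,"rz":0},{"tx":-0.1,"ty":-2,"tz":7,"rx":0,"ry":0,"rz":0},{"tx":-0.1,"ty":-2,"tz":8.5,"rx":0,"ry":0,"rz":0},{"tx":-0.1,"ty":-2,"tz":10,"rx":0,"ry":0,"rz":0},{"tx":-0.1,"ty":-2,"tz":10,"rx":0,"ry":0,"rz":0}]'
python3 - <<'E'
from h import *
tip();go(W(.31,.36),-35);go(W(.31,.36),-45)
E
```

```text
t: 4.8
eef_pos: [0.5038, -0.3748, 0.3888]
orientation: [-0.112, 0.727, 0.665, 0.13]
force: [-0.4, -0.4, -0.3]
gripper_width: 0.0005
finger_force: 0.0
tip local [0.0025, -0.1829, 0.3653] d [0.01, 0.337, -0.941] y·ex 1.0 F [-0.44 -0.41 -0.35] q [ 0.89  0.52 -0.33  1.16 -0.14  1.64  0.5 ] t 4.8
t 4.8 T [ 1.5  17.13 -0.28] R [-54.4   5.5  -0.3]
t 4.8 T [ 1.51 17.24 -0.37] R [-64.4   6.4  -0.3]
```

```bash
python3 -m handwheel '[{"tx":0.1,"ty":1.5,"tz":0.2,"rx":-5,"ry":0.5,"rz":0},{"tx":0.2,"ty":3,"tz":0.4,"rx":-10,"ry":1,"rz":0},{"tx":0.4,"ty":4.5,"tz":0.4,"rx":-15,"ry":1.5,"rz":0},{"tx":0.5,"ty":6,"tz":0.4,"rx":-20,"ry":2,"rz":0},{"tx":0.6,"ty":7.5,"tz":0.4,"rx":-25,"ry":2.5,"rz":0},{"tx":0.8,"ty":9,"tz":0.4,"rx":-30,"ry":3,"rz":0},{"tx":0.9,"ty":10.5,"tz":0.3,"rx":-35,"ry":3.5,"rz":0},{"tx":1.1,"ty":12,"tz":0.2,"rx":-40,"ry":4,"rz":0},{"tx":1.2,"ty":13.5,"tz":0,"rx":-45,"ry":4.5,"rz":0},{"tx":1.3,"ty":15,"tz":0,"rx":-50,"ry":5,"rz":0}]'
python3 - <<'E'
from h import *
tip();go(W(.31,.36),-45);go(W(.30,.185),-45)
E
```

```text
t: 5.8
eef_pos: [0.5403, 0.0768, 0.3814]
orientation: [0.176, 0.713, 0.65, -0.195]
force: [1.7, 0.0, 0.8]
gripper_width: 0.0005
finger_force: 0.0
tip local [-0.0027, 0.2489, 0.3599] d [-0.004, -0.507, -0.862] y·ex 1.0 F [1.69 0.05 0.81] q [-0.18  0.41 -0.49  1.45  0.57  1.71 -0.79] t 5.8
t 5.8 T [ 0.29  2.18 -0.12] R [-14.5   1.2   0.2]
t 5.8 T [ 0.26  1.85 -5.96] R [-14.5   1.2   0.2]
```

```bash
python3 -m handwheel '[{"tx":0.15,"ty":1.2,"tz":0,"rx":-6,"ry":0.6,"rz":0},{"tx":0.3,"ty":2.2,"tz":-0.1,"rx":-12,"ry":1.2,"rz":0},{"tx":0.3,"ty":2.2,"tz":-1,"rx":-14.5,"ry":1.2,"rz":0.2},{"tx":0.3,"ty":2.1,"tz":-2,"rx":-14.5,"ry":1.2,"rz":0.2},{"tx":0.3,"ty":2,"tz":-3,"rx":-14.5,"ry":1.2,"rz":0.2},{"tx":0.3,"ty":2,"tz":-4,"rx":-14.5,"ry":1.2,"rz":0.2},{"tx":0.3,"ty":1.9,"tz":-5,"rx":-14.5,"ry":1.2,"rz":0.2},{"tx":0.25,"ty":1.85,"tz":-6,"rx":-14.5,"ry":1.2,"rz":0.2},{"tx":0.25,"ty":1.85,"tz":-6,"rx":-14.5,"ry":1.2,"rz":0.2}]'
python3 - <<'E'
from h import *
import cv2
tip();go(W(.236,.185),-45)
print([proj(n,W(.238,.217)).round() for n in("scene","top")])
a=cv2.resize(snapshot("scene")[180:360,160:400,::-1],None,fx=2,fy=2);b=cv2.resize(snapshot("top")[140:320,160:400,::-1],None,fx=2,fy=2)
import numpy as np;cv2.imwrite("pics/c.png",np.hstack([a,b])[:, :960] if 0 else cv2.resize(np.hstack([a,b]),(800,300)))
E
```

```text
t: 6.7
eef_pos: [0.5469, 0.1294, 0.1981]
orientation: [0.255, 0.682, 0.624, -0.285]
force: [-0.9, 0.1, 0.4]
gripper_width: 0.0004
finger_force: 0.0
tip local [-0.001, 0.297, 0.1804] d [-0.005, -0.707, -0.707] y·ex 1.0 F [-0.86  0.09  0.36] q [-0.38  0.71 -0.44  1.55  0.72  1.66 -1.13] t 6.7
t 6.7 T [-0.16 -2.03  0.15] R [-0.1 -0.4  0. ]
[array([235., 279.]), array([212., 216.])]
```

View pics/c.png

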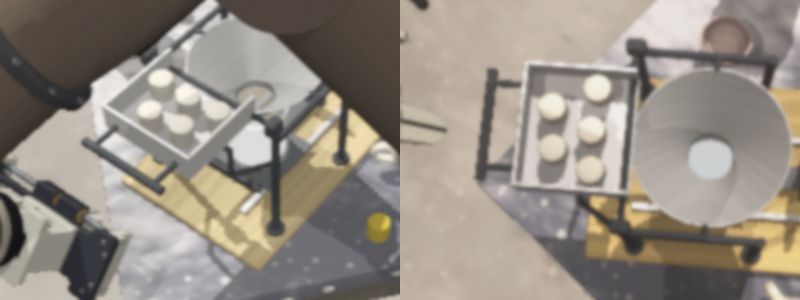

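Both views show the closed fingertip level behind the rear bar, at crop right (440,125) and (490,125), centred on it. All five stones are in the pan. Next I slip the fingers under the bar.

```bash
python3 -m handwheel '[{"tx":-0.05,"ty":-0.6,"tz":0.1,"rx":0,"ry":0,"rz":0},{"tx":-0.1,"ty":-1.2,"tz":0.15,"rx":0,"ry":0,"rz":0},{"tx":-0.16,"ty":-1.7,"tz":0.15,"rx":0,"ry":0,"rz":0},{"tx":-0.16,"ty":-2.03,"tz":0.15,"rx":0,"ry":0,"rz":0},{"tx":-0.16,"ty":-2.03,"tz":0.15,"rx":0,"ry":0,"rz":0}]'
python3 - <<'E'
from h import *
tip()
for t in np.arange(.0,1.11,.1):
    v=ey*(.15*(np.cos(t+.033)-np.cos(.033))-.004)+[0,0,.15*(np.sin(t+.033)-np.sin(.033))+.004]
    print(round(t,2),(v/.03).round(2))
E
```

```text
t: 7.3
eef_pos: [0.5438, 0.0679, 0.2057]
orientation: [0.256, 0.683, 0.623, -0.282]
force: [-0.3, 1.1, -3.0]
gripper_width: 0.0004
finger_force: 1.2
tip local [0.0016, 0.2355, 0.1879] d [-0.003, -0.704, -0.71] y·ex 1.0 F [-0.34  1.07 -3.  ] q [-0.3   0.65 -0.44  1.64  0.75  1.6  -1.09] t 7.3
0.0 [-0.01 -0.13  0.13]
0.1 [-0.02 -0.17  0.63]
0.2 [-0.02 -0.26  1.12]
0.3 [-0.04 -0.4   1.6 ]
0.4 [-0.05 -0.59  2.07]
0.5 [-0.08 -0.82  2.51]
0.6 [-0.1  -1.09  2.93]
0.7 [-0.13 -1.41  3.31]
0.8 [-0.16 -1.76  3.67]
0.9 [-0.2  -2.14  3.99]
1.0 [-0.24 -2.56  4.26]
1.1 [-0.28 -3.    4.5 ]
```

```bash
python3 -m handwheel '[{"tx":-0.01,"ty":-0.1,"tz":0.3,"rx":0,"ry":0,"rz":0},{"tx":-0.02,"ty":-0.15,"tz":0.65,"rx":0,"ry":0,"rz":0},{"tx":-0.02,"ty":-0.2,"tz":0.9,"rx":0,"ry":0,"rz":0},{"tx":-0.02,"ty":-0.26,"tz":1.15,"rx":0,"ry":0,"rz":0},{"tx":-0.03,"ty":-0.33,"tz":1.4,"rx":0,"ry":0,"rz":0},{"tx":-0.04,"ty":-0.4,"tz":1.6,"rx":0,"ry":0,"rz":0},{"tx":-0.05,"ty":-0.5,"tz":1.85,"rx":0,"ry":0,"rz":0},{"tx":-0.05,"ty":-0.6,"tz":2.05,"rx":0,"ry":0,"rz":0},{"tx":-0.07,"ty":-0.7,"tz":2.3,"rx":0,"ry":0,"rz":0},{"tx":-0.08,"ty":-0.8,"tz":2.5,"rx":0,"ry":0,"rz":0}]'
python3 - <<'E'
from h import *
import cv2
tip()
a=cv2.resize(snapshot("scene")[160:340,180:420,::-1],None,fx=2,fy=2);b=cv2.resize(snapshot("top")[140:320,160:400,::-1],None,fx=2,fy=2)
import numpy as np;cv2.imwrite("pics/d.png",cv2.resize(np.hstack([a,b]),(800,300)))
E
```

```text
t: 8.3
eef_pos: [0.5415, 0.0454, 0.2809]
orientation: [0.256, 0.683, 0.623, -0.282]
force: [1.5, 2.7, -0.6]
gripper_width: 0.0
finger_force: 1.4
tip local [0.0014, 0.2129, 0.2632] d [-0.002, -0.704, -0.71] y·ex 1.0 F [ 1.5   2.7  -0.63] q [-0.26  0.55 -0.44  1.61  0.74  1.68 -0.98] t 8.3
```

View pics/d.png

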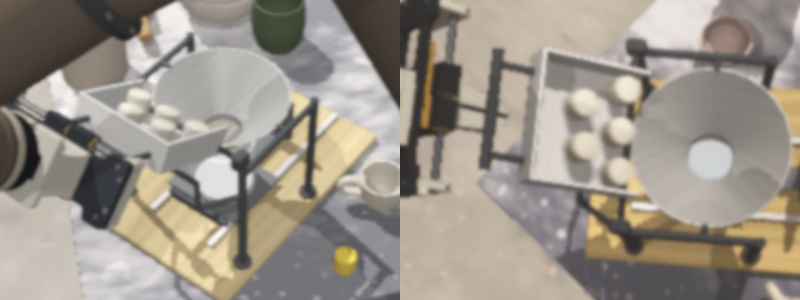

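The pan is partly up and the stones are starting to slide to the front lip, at crop (610–625, 90–170). I'm carrying on around the arc.

```bash
python3 -m handwheel '[{"tx":0,"ty":-0.15,"tz":0.2,"rx":0,"ry":0,"rz":0},{"tx":-0.02,"ty":-0.27,"tz":0.42,"rx":0,"ry":0,"rz":0},{"tx":-0.03,"ty":-0.42,"tz":0.6,"rx":0,"ry":0,"rz":0},{"tx":-0.05,"ty":-0.6,"tz":0.8,"rx":0,"ry":0,"rz":0},{"tx":-0.07,"ty":-0.75,"tz":1,"rx":0,"ry":0,"rz":0},{"tx":-0.08,"ty":-0.94,"tz":1.16,"rx":0,"ry":0,"rz":0},{"tx":-0.1,"ty":-1.13,"tz":1.32,"rx":0,"ry":0,"rz":0},{"tx":-0.12,"ty":-1.32,"tz":1.48,"rx":0,"ry":0,"rz":0},{"tx":-0.14,"ty":-1.53,"tz":1.62,"rx":0,"ry":0,"rz":0},{"tx":-0.16,"ty":-1.74,"tz":1.76,"rx":0,"ry":0,"rz":0}]'; python3 -c "
from h import *
tip()"; python3 -m handwheel '[{"tx":0,"ty":0,"tz":0,"rx":0,"ry":0,"rz":0},{"tx":0,"ty":0,"tz":0,"rx":0,"ry":0,"rz":0},{"tx":0,"ty":0,"tz":0,"rx":0,"ry":0,"rz":0},{"tx":0,"ty":0,"tz":0,"rx":0,"ry":0,"rz":0},{"tx":0,"ty":0,"tz":0,"rx":0,"ry":0,"rz":0}]'
python3 - <<'E'
from h import *
import cv2
tip()
a=cv2.resize(snapshot("scene")[160:340,180:420,::-1],None,fx=2,fy=2);b=cv2.resize(snapshot("top")[140:320,160:400,::-1],None,fx=2,fy=2)
import numpy as np;cv2.imwrite("pics/e.png",cv2.resize(np.hstack([a,b]),(800,300)))
E
```

```text
t: 9.4
eef_pos: [0.5365, -0.0073, 0.3334]
orientation: [0.256, 0.683, 0.623, -0.282]
force: [0.1, 0.8, -1.1]
gripper_width: 0.0005
finger_force: 0.6
tip local [0.0012, 0.16, 0.3157] d [-0.002, -0.705, -0.71] y·ex 1.0 F [ 0.06  0.79 -1.05] q [-0.18  0.46 -0.44  1.62  0.75  1.7  -0.86] t 9.4
t: 9.9
eef_pos: [0.5366, -0.0064, 0.3328]
orientation: [0.256, 0.683, 0.624, -0.282]
force: [0.9, 0.8, -1.5]
gripper_width: 0.0006
finger_force: 0.5
tip local [0.0013, 0.1608, 0.3151] d [-0.002, -0.704, -0.71] y·ex 1.0 F [ 0.85  0.79 -1.45] q [-0.18  0.46 -0.44  1.62  0.75  1.7  -0.86] t 9.9
```

View pics/e.png

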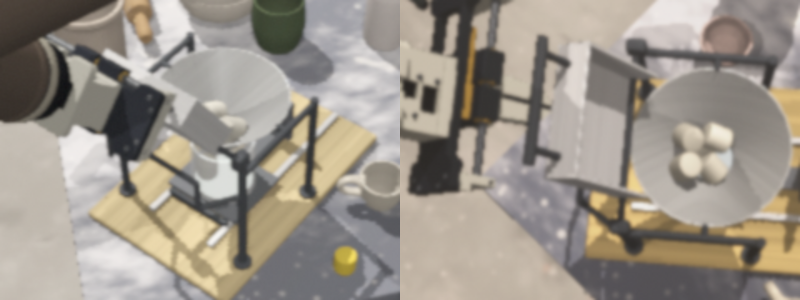

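The pan is empty. Four stones are wedged above the spout, at top crop (685–720, 130–165), and the fifth has gone through. I'm lowering the pan along the arc.

```bash
python3 -m handwheel '[{"tx":0.05,"ty":0.42,"tz":-0.28,"rx":0,"ry":0,"rz":0},{"tx":0.08,"ty":0.8,"tz":-0.6,"rx":0,"ry":0,"rz":0},{"tx":0.12,"ty":1.15,"tz":-0.95,"rx":0,"ry":0,"rz":0},{"tx":0.15,"ty":1.47,"tz":-1.33,"rx":0,"ry":0,"rz":0},{"tx":0.17,"ty":1.75,"tz":-1.75,"rx":0,"ry":0,"rz":0},{"tx":0.2,"ty":1.97,"tz":-2.2,"rx":0,"ry":0,"rz":0},{"tx":0.2,"ty":2.16,"tz":-2.66,"rx":0,"ry":0,"rz":0},{"tx":0.22,"ty":2.3,"tz":-3.15,"rx":0,"ry":0,"rz":0},{"tx":0.23,"ty":2.4,"tz":-3.65,"rx":0,"ry":0,"rz":0},{"tx":0.24,"ty":2.5,"tz":-4.1,"rx":0,"ry":0,"rz":0}]'; python3 -m handwheel '[{"tx":0,"ty":0.1,"tz":-0.25,"rx":0,"ry":0,"rz":0},{"tx":0,"ty":0.2,"tz":-0.5,"rx":0,"ry":0,"rz":0},{"tx":0.1,"ty":1.2,"tz":-0.5,"rx":0,"ry":0,"rz":0},{"tx":0.2,"ty":2.5,"tz":-0.3,"rx":0,"ry":0,"rz":0},{"tx":0.2,"ty":3,"tz":1,"rx":0,"ry":0,"rz":0},{"tx":0.2,"ty":3,"tz":2.5,"rx":6,"ry":-0.5,"rz":0},{"tx":0.2,"ty":3,"tz":4,"rx":12,"ry":-1,"rz":0},{"tx":0.2,"ty":3,"tz":5.5,"rx":18,"ry":-1.5,"rz":0},{"tx":0.2,"ty":2,"tz":6.3,"rx":24,"ry":-2,"rz":0},{"tx":0.2,"ty":1,"tz":6.3,"rx":30,"ry":-2.7,"rz":0}]'
python3 - <<'E'
from h import *
import cv2
tip();go(W(0,.27),0)
s=snapshot("top");cv2.imwrite("pics/f.png",cv2.resize(s[170:290,290:410,::-1],None,fx=5,fy=5,interpolation=cv2.INTER_CUBIC))
E
```

```text
t: 11.0
eef_pos: [0.5437, 0.0681, 0.2086]
orientation: [0.256, 0.683, 0.623, -0.283]
force: [-0.6, -0.0, -1.6]
gripper_width: 0.0002
finger_force: 0.6
t: 12.0
eef_pos: [0.5509, 0.0994, 0.4038]
orientation: [0.086, 0.732, 0.67, -0.09]
force: [0.6, -1.2, -0.8]
gripper_width: 0.0003
finger_force: 0.0
tip local [0.006, 0.279, 0.3796] d [0.006, -0.246, -0.969] y·ex 1.0 F [ 0.63 -1.21 -0.83] q [-0.02  0.35 -0.57  1.4   0.39  1.6  -0.68] t 12.0
t 12.0 T [-1.06 -9.45 -3.63] R [14.2 -1.  -0.2]
```

View pics/f.png

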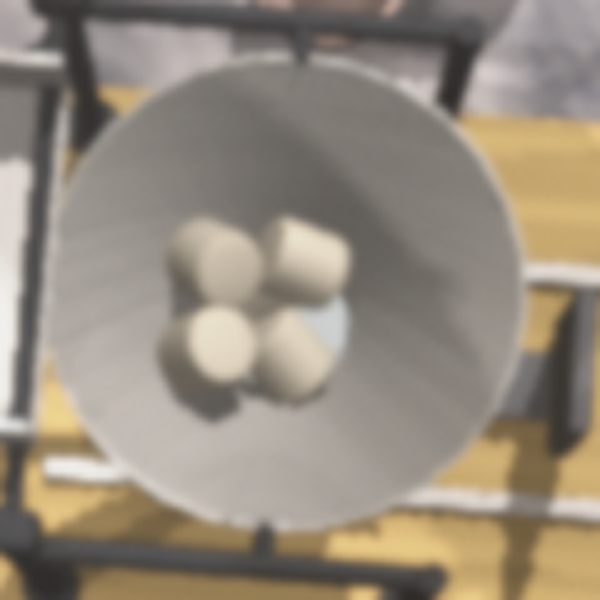

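Seen enlarged, four stones ring the spout, whose centre is at crop (280,322): A (215,260), B (308,262), C (222,345) and D (298,352). D sits most over the hole, so I'll prod D gently with the closed tips.

Run:
```python
from h import *
for k,u,v in [("A",215,260),("B",308,262),("C",222,345),("D",298,352)]:
    l=ray("top",290+u/5,170+v/5,.155)-O;print(k,(l@ex).round(4),(l@ey).round(4))
l=ray("top",290+280/5,170+322/5,.116)-O;print("spout",l@ex,l@ey)
go(W(-.008,.27,-.022),0)
```

```text
A 0.0166 0.0274
B 0.0181 -0.0074
C -0.0154 0.0226
D -0.0162 -0.0058
spout 0.0018072385854961566 0.0015188426454078713
t 12.05 T [-1.86 -9.26 -3.62] R [14.2 -1.   0.8]
```

```bash
python3 -m handwheel '[{"tx":-0.2,"ty":-1.2,"tz":0,"rx":3,"ry":0,"rz":0},{"tx":-0.5,"ty":-2.6,"tz":0,"rx":6,"ry":-0.5,"rz":0},{"tx":-0.8,"ty":-4,"tz":0,"rx":9,"ry":-0.5,"rz":0.4},{"tx":-1.1,"ty":-5.4,"tz":-0.3,"rx":12,"ry":-1,"rz":0.6},{"tx":-1.4,"ty":-6.8,"tz":-0.8,"rx":14,"ry":-1,"rz":0.8},{"tx":-1.7,"ty":-8.2,"tz":-1.6,"rx":14.2,"ry":-1,"rz":0.8},{"tx":-1.86,"ty":-9.26,"tz":-2.6,"rx":14.2,"ry":-1,"rz":0.8},{"tx":-1.86,"ty":-9.26,"tz":-3.6,"rx":14.2,"ry":-1,"rz":0.8},{"tx":-1.86,"ty":-9.26,"tz":-4.6,"rx":14.2,"ry":-1,"rz":0.8},{"tx":-1.86,"ty":-9.26,"tz":-5.6,"rx":14.2,"ry":-1,"rz":0.8}]'; python3 -c "
from h import *
tip();go(W(-.008,.18,-.022),0)"
```

```text
t: 13.05
eef_pos: [0.4936, -0.1799, 0.23]
orientation: [0.0, 0.733, 0.68, -0.005]
force: [-0.7, -0.1, 0.3]
gripper_width: 0.0004
finger_force: 0.0
tip local [-0.0258, 0.0015, 0.205] d [-0.007, -0.008, -1.0] y·ex 1.0 F [-0.7  -0.12  0.29] q [ 0.59  0.34 -0.45  1.81  0.18  1.04 -0.01] t 13.05
t 13.05 T [ 0.09 -0.33 -0.83] R [ 0.4 -0.4 -0.9]
```

```bash
python3 -m handwheel '[{"tx":0.1,"ty":-0.3,"tz":-0.3,"rx":0,"ry":0,"rz":0},{"tx":0.1,"ty":-0.3,"tz":-0.6,"rx":0,"ry":0,"rz":0},{"tx":0.1,"ty":-0.3,"tz":-0.9,"rx":0,"ry":0,"rz":0},{"tx":0.1,"ty":-0.3,"tz":-1.1,"rx":0,"ry":0,"rz":0}]' | grep -E "eef|^force"; python3 -m handwheel '[{"tx":0,"ty":0,"tz":-0.15,"rx":0,"ry":0,"rz":0},{"tx":0,"ty":0,"tz":-0.3,"rx":0,"ry":0,"rz":0}]' | grep -E "eef|^force"; python3 -c "
from h import *
tip()"
```

```text
eef_pos: [0.4975, -0.1885, 0.1982]
force: [-0.3, -0.2, -0.0]
eef_pos: [0.4974, -0.1884, 0.1892]
force: [-0.5, -0.1, 0.3]
tip local [-0.0213, -0.0066, 0.1642] d [-0.005, -0.008, -1.0] y·ex 1.0 F [-0.51 -0.07  0.3 ] q [ 0.59  0.39 -0.44  1.85  0.21  0.95 -0.02] t 13.65
```

```bash
for i in 1; do python3 -m handwheel '[{"tx":0,"ty":0,"tz":-0.15,"rx":0,"ry":0,"rz":0},{"tx":0,"ty":0,"tz":-0.2,"rx":0,"ry":0,"rz":0}]' | grep -E "eef|^force"; python3 -m handwheel '[{"tx":0,"ty":0,"tz":-0.15,"rx":0,"ry":0,"rz":0},{"tx":0,"ty":0,"tz":-0.2,"rx":0,"ry":0,"rz":0}]' | grep -E "eef|^force"; python3 -m handwheel '[{"tx":0,"ty":0,"tz":-0.15,"rx":0,"ry":0,"rz":0},{"tx":0,"ty":0,"tz":-0.2,"rx":0,"ry":0,"rz":0}]' | grep -E "eef|^force";done; python3 -c "
from h import *
tip()"
```

```text
eef_pos: [0.4969, -0.1884, 0.1827]
force: [0.5, 0.5, 0.7]
eef_pos: [0.4969, -0.1885, 0.1767]
force: [-0.6, -0.2, 1.1]
eef_pos: [0.4969, -0.1885, 0.1706]
force: [-0.2, -0.3, 1.2]
tip local [-0.0217, -0.0067, 0.1456] d [-0.006, -0.008, -1.0] y·ex 1.0 F [-0.21 -0.26  1.18] q [ 0.58  0.41 -0.43  1.87  0.22  0.91 -0.03] t 14.25
```

The prod met no resistance, so I'll raise, step aside, and count the stones with a colour mask.

```bash
python3 -m handwheel '[{"tx":0,"ty":0,"tz":1.5,"rx":0,"ry":0,"rz":0},{"tx":0,"ty":0,"tz":3,"rx":0,"ry":0,"rz":0},{"tx":0,"ty":-1,"tz":4,"rx":0,"ry":0,"rz":0},{"tx":0,"ty":-2.5,"tz":4.5,"rx":0,"ry":0,"rz":0},{"tx":0,"ty":-4,"tz":4.5,"rx":0,"ry":0,"rz":0},{"tx":0,"ty":-5.5,"tz":4.5,"rx":0,"ry":0,"rz":0},{"tx":0,"ty":-6,"tz":4.5,"rx":0,"ry":0,"rz":0}]' | grep eef
cat >> h.py <<'E'
def look():
    import cv2
    s=snapshot("top");cv2.imwrite("pics/s%.2f.png"%get_obs()['t'],s[:,:,::-1])
    c=s[170:290,290:410].astype(int);hsv=c[:,:,0]-c[:,:,2]
    m=((hsv>14)&(c.sum(2)>330)).astype(np.uint8)
    u,v=np.meshgrid(np.arange(120),np.arange(120));m[(u-58)**2+(v-58)**2>40**2]=0
    n,l,st,ce=cv2.connectedComponentsWithStats(m)
    for i in range(1,n):
        if st[i,4]>15:
            P=ray("top",290+ce[i][0],170+ce[i][1],.15)-O;print("blob area",st[i,4],"px",ce[i].round(),"local",(P@ex).round(3),(P@ey).round(3))
    for r in m[36:84:2,26:90:1]: print("".join(".#"[k] for k in r))
E
python3 - <<'E'
import cv2,h
from h import *
f=cv2.imread("pics/f.png");print([f[y,x].tolist() for x,y in((215,260),(308,262),(222,345),(298,352),(335,320),(400,300),(260,150))])
look();tip()
E
```

```text
eef_pos: [0.4951, -0.3743, 0.3053]
[[172, 191, 202], [182, 201, 213], [197, 219, 228], [183, 204, 215], [207, 208, 206], [104, 110, 115], [102, 106, 110]]
blob area 1580 px [56. 72.] local -0.019 0.0
................................................................
................................................................
................................................................
................................................................
................................................................
...........##########...........................................
.........#################......................................
........####################..########..........................
.......##################################.......................
.......###################################......................
........###################################.....................
...#....###################################.....................
...........###############################......................
.##............##########################.......................
##..................###################.........................
...................###################..........................
..........#........##....################...............#.......
.........###.....####........##############...#.................
.#.....#######..###########.....##########..#..#..........######
#..#...###################################.......##.......##..##
...####################################.###....##.....######.###
#####.###...##.#####################....####..........##.#..####
##.......#.......##################...####.#.##.####.######.#.##
#.......##.##......##.############.##.#######.##.############.##
tip local [-0.0065, -0.1922, 0.28] d [-0.008, -0.01, -1.0] y·ex 1.0 F [ 0.25 -1.46 -0.42] q [ 0.8   0.42 -0.37  1.48  0.17  1.27  0.33] t 15.0
```

```bash
sed -i 's/c.sum(2)>330/c.sum(2)>430/' h.py; sed -i 's/snapshot("top");cv2/(snapshot("top") if f is None else cv2.imread(f)[:,:,::-1]);cv2/; s/def look():/def look(f=None):/' h.py; ls pics
python3 - <<'E'
from h import *
look("pics/s14.95.png") if __import__("os").path.exists("pics/s14.95.png") else look(sorted(__import__("glob").glob("pics/s1*.png"))[0])
E
```

```text
a.png
b.png
c.png
d.png
e.png
f.png
s15.00.png
scene0.png
scene0c.png
top0.png
top0c.png
blob area 1450 px [56. 73.] local -0.02 -0.0
................................................................
................................................................
................................................................
................................................................
................................................................
...........##########...........................................
.........################.......................................
........###################.........#...........................
.......##################################.......................
.......###################################......................
........##################################......................
...#....##....#############################.....................
................##########################......................
.##..............########..##############.......................
##..................####..#########..##.........................
...................###############..............................
..........#........##....##########.....................#.......
.........###......###........#######......#...#.................
.#.....#######....#########.....####.....#..#..#..........######
#..#...############################...####.......##.......##..##
...####################################.###....##.....######.###
#####.###...##.##..#################....####..........##.#..####
##.......#.......#.......##########...####.#.##.####.######.#.##
#.......##.##......##.###....#####.##.#######.##.############.##
```

```bash
cat >> h.py <<'E'
def shades(f=None):
    import cv2
    s=snapshot("top")[:,:,::-1] if f is None else cv2.imread(f)
    if f is None: cv2.imwrite("pics/s%.2f.png"%get_obs()['t'],s)
    g=cv2.cvtColor(s,cv2.COLOR_BGR2GRAY)[204:256:2,316:372]
    for r in g: print("".join(" .:-=+*#%@"[min(9,max(0,(int(k)-60)//20))] for k in r))
E
python3 - <<'E'
from h import *
shades("pics/s15.00.png"); print("--- empty"); shades("pics/top0.png")
E
```

```text
++++++++======================--------------------------
+++++++++===================----------------------------
++++++++===================-----------------------------
++++++++==================------------------------------
+++++++++++================-----------------------------
++++++++++++++++===========-----------------------------
++++++++++++**###**++=====------------------------------
++++++++++*##%%%%%%##**+==------------------------------
+++++++++*###%%%%%%%%%%##*=-::---=====------------------
+++++++++***###%%%%%%#####***#########*+=-------------==
++++++++++++**###%%######**##%%%%%%%%%%%*=---------=====
******+++===++**#######*****#%%@%%%%%%%%#+=---==========
*****++++=---==+**###*****++*#%%%%%%%%%%#*=--===========
********+=-----=+*******++=++*#%%%#######*+=============
*********+=--::--=++++++====+************#*+============
*********+=-----=+*++++=====+++=======++###*+===========
**********+=-::-=***#%%%%#***+====----=+*#*++++======+++
***********+--:-=++#%@@@@@@%%%%%#*=-------===+++++++++++
************+=--:-+#%@@@@@@@@@@@%%*=------=+++++++++++++
**************++=
[... 1173 characters left out ...]
*+-:------------
++++++++++++++===================-:::-=**=-:------------
+++++++++++++++===================-::-+*+=====----=====-
++++++++++++++++=========+=+++++==-::-+++++=============
++++++++++++++++++++=+++++++++++=-:::-+***+=============
++++++++++++++++++++++++++++++++=-:::-=***+=============
++++++++++++++++++++++++++++++++=-::.:=***+=============
++++++++++++++++++++++++++++++++=-:..:-++++=============
+++++++++++**+*++++++*++++++++++==---==++++++===========
++++++*******+++***************+++++++++++++++==========
+++******+*+++******************+++++++++++++++++=======
*********************************++++++++++++++==++=====
**********************************+++++++++++++++=++++==
```

The shade map shows three stones left: A (333,224), B (351,227) and C (342,241). One more dropped. Next I'll prod C.

Run:
```python
from h import *
for k,u,v in [("A",333,224),("B",351,227),("C",342,241)]:
    l=ray("top",u,v,.155)-O;print(k,(l@ex).round(4),(l@ey).round(4))
tip();go(W(.007,.18,-.022),0);go(W(-.005,.18,.022),0)
```

```text
A 0.0128 0.0271
B 0.0093 -0.0068
C -0.0183 0.0083
tip local [-0.0065, -0.1922, 0.28] d [-0.008, -0.01, -1.0] y·ex 1.0 F [ 0.25 -1.46 -0.42] q [ 0.8   0.42 -0.37  1.48  0.17  1.27  0.33] t 15.0
t 15.0 T [ 0.09  6.65 -3.33] R [ 0.5 -0.5 -0.6]
t 15.0 T [ 1.51  6.12 -3.33] R [ 0.5 -0.5 -0.6]
```

```bash
python3 -m handwheel '[{"tx":0,"ty":1.4,"tz":0,"rx":0,"ry":0,"rz":0},{"tx":0,"ty":2.8,"tz":0,"rx":0,"ry":0,"rz":0},{"tx":0,"ty":4.2,"tz":-0.3,"rx":0,"ry":0,"rz":0},{"tx":0.1,"ty":5.6,"tz":-1,"rx":0,"ry":0,"rz":0},{"tx":0.1,"ty":6.65,"tz":-2,"rx":0,"ry":0,"rz":0},{"tx":0.1,"ty":6.65,"tz":-3,"rx":0.5,"ry":-0.5,"rz":-0.6},{"tx":0.1,"ty":6.65,"tz":-3.4,"rx":0.5,"ry":-0.5,"rz":-0.6},{"tx":0.1,"ty":6.65,"tz":-3.6,"rx":0.5,"ry":-0.5,"rz":-0.6}]' | grep -E "eef|^force"; python3 -m handwheel '[{"tx":0,"ty":0,"tz":-0.15,"rx":0,"ry":0,"rz":0},{"tx":0,"ty":0,"tz":-0.3,"rx":0,"ry":0,"rz":0}]' | grep -E "eef|^force";python3 -m handwheel '[{"tx":0,"ty":0,"tz":-0.15,"rx":0,"ry":0,"rz":0},{"tx":0,"ty":0,"tz":-0.2,"rx":0,"ry":0,"rz":0}]' | grep -E "eef|^force"; python3 -c "
from h import *
tip()"
```

```text
eef_pos: [0.4994, -0.169, 0.1972]
force: [0.5, -0.3, -0.1]
eef_pos: [0.5008, -0.1697, 0.1897]
force: [-0.1, -0.2, 0.4]
eef_pos: [0.5001, -0.1693, 0.183]
force: [0.1, 0.0, 0.6]
tip local [-0.0201, 0.013, 0.158] d [0.002, 0.002, -1.0] y·ex 1.0 F [0.08 0.01 0.57] q [ 0.56  0.39 -0.44  1.87  0.2   0.93 -0.06] t 16.2
```

```bash
for i in 1; do python3 -m handwheel '[{"tx":0,"ty":-0.1,"tz":-0.12,"rx":0,"ry":0,"rz":0},{"tx":0,"ty":-0.2,"tz":-0.25,"rx":0,"ry":0,"rz":0}]' | grep -E "eef|^force"; python3 -m handwheel '[{"tx":0,"ty":0,"tz":-0.12,"rx":0,"ry":0,"rz":0},{"tx":0,"ty":0,"tz":-0.2,"rx":0,"ry":0,"rz":0}]' | grep -E "eef|^force"; python3 -m handwheel '[{"tx":0,"ty":0,"tz":-0.1,"rx":0,"ry":0,"rz":0},{"tx":0,"ty":0,"tz":-0.15,"rx":0,"ry":0,"rz":0}]' | grep -E "eef|^force";done
```

```text
eef_pos: [0.504, -0.173, 0.1784]
force: [2.3, 13.2, 31.8]
eef_pos: [0.5075, -0.1732, 0.1756]
force: [3.7, 7.8, 45.9]
eef_pos: [0.5098, -0.1734, 0.1733]
force: [1.1, 7.3, 61.0]
```

That built up too hard, and I shouldn't have chained those steps. I'm backing off and checking.

```bash
python3 -m handwheel '[{"tx":0,"ty":0,"tz":0.6,"rx":0,"ry":0,"rz":0},{"tx":0,"ty":0,"tz":1.5,"rx":0,"ry":0,"rz":0},{"tx":0,"ty":0,"tz":3,"rx":0,"ry":0,"rz":0},{"tx":0,"ty":-1,"tz":4,"rx":0,"ry":0,"rz":0},{"tx":0,"ty":-2.5,"tz":4.3,"rx":0,"ry":0,"rz":0},{"tx":0,"ty":-4,"tz":4.3,"rx":0,"ry":0,"rz":0},{"tx":0,"ty":-5.5,"tz":4.3,"rx":0,"ry":0,"rz":0},{"tx":0,"ty":-6.5,"tz":4.3,"rx":0,"ry":0,"rz":0}]' | grep -E "eef|force|fail|t:"; python3 -c "
from h import *
tip();shades()"
```

```text
t: 17.6
eef_pos: [0.4989, -0.3741, 0.2941]
force: [0.4, 1.0, 0.8]
finger_force: 0.0
tip local [-0.0026, -0.1912, 0.2691] d [0.002, 0.0, -1.0] y·ex 1.0 F [0.4  0.98 0.78] q [ 0.81  0.43 -0.37  1.49  0.16  1.25  0.33] t 17.6
+++++++++======================-------------------------
++++++++===================-----------------------------
+++++++===================------------------------------
++++++++==================------------------------------
+++++++++++================-----------------------------
++++++++++++=+============------------------------------
+++++++++++++*****+++=====------------------------------
++++++++++**###%%%#####*+=--::--------------------------
+++++++++**####%%%%%%%%%##*=::::::----------------------
+++++++++***####%%%%%%%####*=-::::::::-----------------=
++++++++++++***##%%%%######*+===+++=--::-------------===
*****++++====++**#########**====+*###*++------==========
****+++++=---===+*######***+==-==+#######+=--===========
********+=------=+*******++=====++########*=============
*********+=--::--=+++++++==--==++*#########+============
*********+=-----=***+**##*+=====+*#########*+===========
**********+=--:-=*#%%%%@@%%%#*+**#**++**###+++=======+++
***********+=-:-=+#%@@@@@@@%%%%%%#+=----==+=++++++++++++
************+=---+#%%@@@@@@@@@@@%%*=------=+++++++++++++
***************+=*##%%%%%@@@@@@@%#=-----==++++++++++++++
****************++**###%%%%%%@%%#=---==+++++++++++++++++
************#***+===++**###%%%%*=-==+++***++++++++++++++
*******###*******+=--===++****+==+*********+++++++++++++
#**#*#####*********+===--===+==+************++++++++++++
*##*###*****##########**+==-==+**************+++++++++++
###****##################******#**************++++++++++
```

Run:
```python
from h import *
import cv2,glob
s=cv2.imread("pics/s17.60.png" if glob.glob("pics/s17.60.png") else sorted(glob.glob("pics/s17*"))[-1]).astype(int)
for u,v in((354,230),(356,234),(335,222),(340,240),(350,228)):print(u,v,s[v,u])
for k,u,v in [("A",334,224),("C",342,241)]:
    l=ray("top",u,v,.155)-O;print(k,(l@ex).round(4),(l@ey).round(4))
m=(s[:,:,2]-s[:,:,0])[204:256:2,316:372]
for r in m: print("".join(" .:-=+*#%@"[min(9,max(0,int(k)//5))] for k in r))
```

```text
354 230 [219 219 217]
356 234 [217 219 216]
335 222 [212 229 236]
340 240 [232 243 246]
350 228 [201 204 203]
A 0.0129 0.0252
C -0.0183 0.0083
::::::::::::::::::::::::::::::::::::::::::::::::::::::::
::::::::::::::::::::::::::::::::::::::::::::::::::::::::
::::::::::::::::::::::::::::::::::::::::::::::::::::::::
::::::::::::::::::::::::::::::::::::::::::::::::::::::::
::::::::::::::::::::::::::::::::::::::::::::::::::::::::
::::::::::::::::::::::::::::::::::::::::::::::::::::::::
:::::::::::--=++===----:::::::::::::::::::::::::::::::::
:::::::::-=+**+++*+****++=-:::::::::::::::::::::::::::::
::::::::-=+****++++==+++**+=:.....::::::::::::::::::::::
::::::::-+*******++=++*****+=:.......:::::::::::::::::::
:::::::--+++*****+++********+=-..   ....::::::::::::::::
:::::::--=+++++************++==-.       ..::::::::::::::
:::::::::-====+++*********++++==-.        .:::::::::::::
::::::::::----===++******+++=+++=:         .::::::::::::
:-::::::::::::::::-=++++++===+++-.          .:::::::::::
:-:::::::::::::..  .-+****+++==-.           .:::::::::::
:::::::::::::::.  .-------=+**=-.  ...      .:::-:::::::
:::::::::--:::::.:-=-:::::---==========-::.:::::::::::::
:::::::--:---:::-+*=----:::::::--+++=====--:::::::::::::
----:::::------:=+*+++==----::::=++======-::::-::::-::::
:-:::::--:------=+*****+++==---=++=====---::::::-:::::::
:::--::-::-------==+++*****+++**+=------:-::-::::::::::-
:--------::::::-:--===++++****+=---::::::--::::::::::::-
----::::--::::::::::----==++++=------::-----::::--------
:--:::::::::::::::-::----------:-:-::::-:---::::--------
::::::::--::--::::-::------::--------:::-:---::-:-:-----
```

Only A, at local (0.013, 0.025), and C, at (−0.018, 0.008), remain in the funnel. I'll go in behind A and nudge it towards −y over the open part of the spout.

```bash
python3 -m handwheel '[{"tx":0.1,"ty":1.5,"tz":0.2,"rx":0,"ry":0,"rz":0},{"tx":0.2,"ty":3,"tz":0.2,"rx":0,"ry":0,"rz":0},{"tx":0.4,"ty":4.5,"tz":0.2,"rx":0,"ry":0,"rz":0},{"tx":0.6,"ty":6,"tz":0.2,"rx":0,"ry":0,"rz":0},{"tx":0.9,"ty":7.2,"tz":0,"rx":0,"ry":0,"rz":0},{"tx":1.25,"ty":8,"tz":-1,"rx":0,"ry":0,"rz":0},{"tx":1.25,"ty":8,"tz":-2,"rx":0,"ry":0,"rz":0},{"tx":1.25,"ty":8,"tz":-2.3,"rx":0,"ry":0,"rz":0}]' | grep -E "eef|^force"; python3 -c "
from h import *
tip();go(W(.052,.180,.014),0)"
```

```text
eef_pos: [0.5361, -0.129, 0.2226]
force: [-0.3, 0.2, 0.3]
tip local [0.012, 0.0564, 0.1976] d [-0.002, 0.002, -1.0] y·ex 1.0 F [-0.34  0.22  0.27] q [ 0.48  0.39 -0.46  1.76  0.19  1.04 -0.13] t 18.45
t 18.45 T [ 0.05 -0.15 -0.59] R [-0.1 -0.1 -0.5]
```

```bash
python3 -m handwheel '[{"tx":0,"ty":-0.15,"tz":-0.25,"rx":0,"ry":0,"rz":0},{"tx":0,"ty":-0.15,"tz":-0.5,"rx":0,"ry":0,"rz":0},{"tx":0,"ty":-0.15,"tz":-0.7,"rx":0,"ry":0,"rz":0}]' | grep -E "eef|^force"; python3 -m handwheel '[{"tx":0,"ty":-0.15,"tz":0,"rx":0,"ry":0,"rz":0},{"tx":0,"ty":-0.3,"tz":-0.05,"rx":0,"ry":0,"rz":0}]' | grep -E "eef|^force"; python3 -c "
from h import *
tip()"
```

```text
eef_pos: [0.5379, -0.1356, 0.2044]
force: [0.9, 0.3, 0.2]
eef_pos: [0.5378, -0.1441, 0.2031]
force: [0.5, -0.5, 0.4]
tip local [0.0152, 0.0415, 0.1781] d [0.003, 0.002, -1.0] y·ex 1.0 F [ 0.47 -0.49  0.41] q [ 0.5   0.41 -0.45  1.78  0.21  1.   -0.12] t 18.95
```

```bash
python3 -m handwheel '[{"tx":0,"ty":0,"tz":-0.15,"rx":0,"ry":0,"rz":0},{"tx":0,"ty":0,"tz":-0.27,"rx":0,"ry":0,"rz":0}]' | grep -E "eef|^force"; python3 -m handwheel '[{"tx":0,"ty":-0.15,"tz":0,"rx":0,"ry":0,"rz":0},{"tx":0,"ty":-0.25,"tz":-0.05,"rx":0,"ry":0,"rz":0}]' | grep -E "eef|^force"; python3 -c "
from h import *
tip()"
```

```text
eef_pos: [0.5376, -0.1438, 0.1944]
force: [-1.0, -1.0, -0.5]
eef_pos: [0.5376, -0.1513, 0.193]
force: [0.7, 0.1, -0.7]
tip local [0.0156, 0.0343, 0.168] d [0.002, 0.002, -1.0] y·ex 1.0 F [ 0.68  0.06 -0.71] q [ 0.51  0.43 -0.45  1.78  0.21  0.98 -0.11] t 19.35
```

```bash
python3 -m handwheel '[{"tx":0,"ty":0,"tz":-0.1,"rx":0,"ry":0,"rz":0},{"tx":0,"ty":0,"tz":-0.17,"rx":0,"ry":0,"rz":0}]' | grep -E "eef|^force"; python3 -m handwheel '[{"tx":0,"ty":-0.12,"tz":0,"rx":0,"ry":0,"rz":0},{"tx":0,"ty":-0.2,"tz":0,"rx":0,"ry":0,"rz":0}]' | grep -E "eef|^force"; python3 -c "
from h import *
tip()"
```

```text
eef_pos: [0.5376, -0.152, 0.1885]
force: [-6.7, -2.7, 18.8]
eef_pos: [0.5375, -0.1573, 0.1883]
force: [-2.1, -1.1, 2.7]
tip local [0.016, 0.0283, 0.1633] d [0.002, 0.001, -1.0] y·ex 1.0 F [-2.11 -1.13  2.71] q [ 0.52  0.43 -0.44  1.79  0.22  0.97 -0.1 ] t 19.75
```

```bash
python3 -m handwheel '[{"tx":0,"ty":-0.1,"tz":-0.05,"rx":0,"ry":0,"rz":0},{"tx":0,"ty":-0.2,"tz":-0.1,"rx":0,"ry":0,"rz":0}]' | grep -E "eef|^force"; python3 -m handwheel '[{"tx":0,"ty":-0.1,"tz":-0.05,"rx":0,"ry":0,"rz":0},{"tx":0,"ty":-0.2,"tz":-0.05,"rx":0,"ry":0,"rz":0}]' | grep -E "eef|^force"; python3 -c "
from h import *
tip()"
```

```text
eef_pos: [0.5377, -0.1639, 0.1854]
force: [-2.8, -3.6, 10.0]
eef_pos: [0.5378, -0.1696, 0.1835]
force: [0.3, -0.7, 1.5]
tip local [0.0175, 0.0161, 0.1585] d [0.003, 0.001, -1.0] y·ex 1.0 F [ 0.29 -0.72  1.46] q [ 0.53  0.44 -0.44  1.78  0.22  0.96 -0.08] t 20.15
```

```bash
python3 -m handwheel '[{"tx":0,"ty":0,"tz":1,"rx":0,"ry":0,"rz":0},{"tx":0,"ty":0,"tz":2.5,"rx":0,"ry":0,"rz":0},{"tx":0,"ty":-1,"tz":3.7,"rx":0,"ry":0,"rz":0},{"tx":-0.2,"ty":-2.5,"tz":4,"rx":0,"ry":0,"rz":0},{"tx":-0.5,"ty":-4,"tz":4,"rx":0,"ry":0,"rz":0},{"tx":-1,"ty":-5.5,"tz":4,"rx":0,"ry":0,"rz":0},{"tx":-1.25,"ty":-6.8,"tz":4,"rx":0,"ry":0,"rz":0}]' | grep -E "eef"
cat >> h.py <<'E'
def warm():
    import cv2
    s=snapshot("top")[:,:,::-1];cv2.imwrite("pics/s%.2f.png"%get_obs()['t'],s);s=s.astype(int)
    m=(s[:,:,2]-s[:,:,0])[204:256:2,316:372];g=s.sum(2)[204:256:2,316:372]
    for r,b in zip(m,g): print("".join(" .:-=+*#%@"[min(9,max(0,int(k)//5))] for k in r),"".join(" .:-=+*#%@"[min(9,max(0,int(k)//3-60)//20)] for k in b))
E
python3 -c "
from h import *
tip();warm()"
```

```text
eef_pos: [0.4985, -0.3755, 0.3031]
tip local [-0.0028, -0.1926, 0.2781] d [0.001, 0.001, -1.0] y·ex 1.0 F [-0.13  0.39  0.06] q [ 0.82  0.43 -0.38  1.47  0.16  1.27  0.33] t 20.85
:::::::::::::::::::::::::::::::::::::::::::::::::::::::: +++++======================-----------------------------
:::::::::::::::::::::::::::::::::::::::::::::::::::::::: ++++++====================------------------------------
:::::::::::::::::::::::::::::::::::::::::::::::::::::::: +++++++==================-------------------------------
:::::::::::::::::::::::::::::::::::::::::::::::::::::::: +++++++==================-------------------------------
:::::::::::::::::::::::::::::::::::::::::::::::::::::::: +++++++++=================------------------------------
:::::::::::::::::::::::::::::::::::::::::::::::::::::::: +++++++++++================-----------------------------
:::::::::::::::::::::::--====-:::::::::::::::::::::::::: ++++++++++++=============++++==-------------------------
::::::::::::::::::::::=++***+*++=-:::::::::::::::::::::: +++++++++++++=========++***#%#**+=----------------------
::::::::
[... 1343 characters left out ...]
==++++++++++++++
:::::::--------::---=+++*********+**+==----:::::--:::::: *******************+==++****#######*+===++++++++++++++++
:::-:--:--::---------==+++++++*****+------:::::--::::::: *******************+=--====++++****+++++++++++++++++++++
:::--:--::::::::::-:::-----===++++=--:::---:::::::::::-: *********************+=------=====+++****+++++++++++++++
---::-:::-::::::::::-:::---::-:-------::----::::::::--:- *****************************++=++********++++++++++++++
::-:::::--:::::::::::--:-:-::-:--:--:-::----:::::------- *****************#############*************+++++++++++++
::::::::::::::::-::::::---::-------:---::---:::--:-:--:- ***************###############***************+++++++++++
```

Two stones are left, arched across the hole: A at (344,224) and C at (345,241). I'll press only A, from its outer side, in small checked steps.

```bash
python3 - <<'E'
from h import *
for k,u,v in [("A",345,223),("C",345,241)]:
    l=ray("top",u,v,.155)-O;print(k,(l@ex).round(4),(l@ey).round(4))
go(W(.003,.178,.032),0)
E
python3 -m handwheel '[{"tx":0.1,"ty":1.5,"tz":0,"rx":0,"ry":0,"rz":0},{"tx":0.3,"ty":3,"tz":0,"rx":0,"ry":0,"rz":0},{"tx":0.7,"ty":4.5,"tz":-0.2,"rx":0,"ry":0,"rz":0},{"tx":1.1,"ty":5.8,"tz":-1,"rx":0,"ry":0,"rz":0},{"tx":1.7,"ty":6.3,"tz":-2,"rx":0,"ry":0,"rz":0},{"tx":1.7,"ty":6.3,"tz":-3,"rx":0,"ry":0,"rz":0},{"tx":1.7,"ty":6.3,"tz":-3.3,"rx":0,"ry":0,"rz":0},{"tx":1.7,"ty":6.3,"tz":-3.3,"rx":0,"ry":0,"rz":0}]' | grep -E "eef|^force"; python3 -c "
from h import *
tip()"
```

```text
A 0.0161 0.0049
C -0.0179 0.0027
t 20.9 T [ 1.85  6.65 -3.31] R [ 0.1 -0.1  0.2]
eef_pos: [0.55, -0.184, 0.203]
force: [-0.3, 0.2, 1.2]
tip local [0.0308, 0.0028, 0.178] d [-0.002, 0.002, -1.0] y·ex 1.0 F [-0.3   0.24  1.18] q [ 0.55  0.45 -0.44  1.72  0.21  1.02 -0.05] t 21.7
```

```bash
python3 -m handwheel '[{"tx":0,"ty":0,"tz":-0.15,"rx":0,"ry":0,"rz":0},{"tx":0,"ty":0,"tz":-0.3,"rx":0,"ry":0,"rz":0},{"tx":0,"ty":0,"tz":-0.4,"rx":0,"ry":0,"rz":0}]' | grep -E "eef|^force"; python3 -m handwheel '[{"tx":0,"ty":0,"tz":-0.1,"rx":0,"ry":0,"rz":0},{"tx":0,"ty":0,"tz":-0.1,"rx":0,"ry":0,"rz":0}]' | grep -E "eef|^force"
```

```text
eef_pos: [0.5513, -0.1845, 0.193]
force: [0.4, -0.6, -0.3]
eef_pos: [0.5508, -0.1841, 0.1892]
force: [0.2, 0.8, -0.4]
```

```bash
python3 -m handwheel '[{"tx":0,"ty":0,"tz":-0.07,"rx":0,"ry":0,"rz":0},{"tx":0,"ty":0,"tz":-0.07,"rx":0,"ry":0,"rz":0}]' | grep -E "eef|^force"
```

```text
eef_pos: [0.551, -0.184, 0.1871]
force: [0.6, -0.1, 0.2]
```

```bash
python3 -m handwheel '[{"tx":0,"ty":0,"tz":-0.1,"rx":0,"ry":0,"rz":0},{"tx":0,"ty":0,"tz":-0.1,"rx":0,"ry":0,"rz":0}]' | grep -E "eef|^force"
```

```text
eef_pos: [0.5508, -0.184, 0.1838]
force: [-0.2, 0.6, 0.6]
```

```bash
python3 -m handwheel '[{"tx":0,"ty":0,"tz":-0.1,"rx":0,"ry":0,"rz":0},{"tx":0,"ty":0,"tz":-0.1,"rx":0,"ry":0,"rz":0}]' | grep -E "eef|^force"
```

```text
eef_pos: [0.5508, -0.184, 0.1808]
force: [-0.3, 0.4, -0.6]
```

```bash
python3 -m handwheel '[{"tx":-0.2,"ty":0,"tz":0,"rx":0,"ry":0,"rz":0},{"tx":-0.3,"ty":0,"tz":0,"rx":0,"ry":0,"rz":0},{"tx":-0.3,"ty":0,"tz":-0.1,"rx":0,"ry":0,"rz":0}]' | grep -E "eef|^force"
```

```text
eef_pos: [0.5416, -0.1842, 0.1786]
force: [-1.4, 1.0, -1.2]
```

```bash
python3 -m handwheel '[{"tx":0,"ty":0,"tz":-0.1,"rx":0,"ry":0,"rz":0},{"tx":0,"ty":0,"tz":-0.1,"rx":0,"ry":0,"rz":0}]' | grep -E "eef|^force"
```

```text
eef_pos: [0.5419, -0.1841, 0.1749]
force: [-0.5, -0.6, 1.5]
```

```bash
python3 -m handwheel '[{"tx":0,"ty":0,"tz":-0.1,"rx":0,"ry":0,"rz":0},{"tx":0,"ty":0,"tz":-0.1,"rx":0,"ry":0,"rz":0}]' | grep -E "eef|^force"
```

```text
eef_pos: [0.5421, -0.1844, 0.1722]
force: [-0.1, -0.9, 3.3]
```

```bash
python3 -m handwheel '[{"tx":-0.05,"ty":0,"tz":-0.07,"rx":0,"ry":0,"rz":0},{"tx":-0.05,"ty":0,"tz":-0.07,"rx":0,"ry":0,"rz":0}]' | grep -E "eef|^force"
```

```text
eef_pos: [0.5405, -0.1845, 0.1702]
force: [0.6, -3.7, 4.1]
```

```bash
python3 -m handwheel '[{"tx":-0.15,"ty":0,"tz":-0.05,"rx":0,"ry":0,"rz":0},{"tx":-0.15,"ty":0,"tz":-0.1,"rx":0,"ry":0,"rz":0}]' | grep -E "eef|^force"
```

```text
eef_pos: [0.5354, -0.1841, 0.167]
force: [0.5, -0.2, 1.2]
```

```bash
python3 -m handwheel '[{"tx":0,"ty":0,"tz":-0.07,"rx":0,"ry":0,"rz":0},{"tx":0,"ty":0,"tz":-0.07,"rx":0,"ry":0,"rz":0}]' | grep -E "eef|^force"; python3 -c "
from h import *
tip()"
```

```text
eef_pos: [0.5355, -0.1834, 0.1643]
force: [-0.1, -0.2, -0.5]
tip local [0.0164, 0.0022, 0.1393] d [0.0, 0.003, -1.0] y·ex 1.0 F [-0.13 -0.19 -0.53] q [ 0.55  0.47 -0.43  1.8   0.23  0.93 -0.07] t 24.1
```

Force vanished, so something dropped. Looking again.

```bash
python3 -m handwheel '[{"tx":0,"ty":0,"tz":1.4,"rx":0,"ry":0,"rz":0},{"tx":0,"ty":0,"tz":2.9,"rx":0,"ry":0,"rz":0},{"tx":0,"ty":-0.5,"tz":4.2,"rx":0,"ry":0,"rz":0},{"tx":-0.2,"ty":-2,"tz":4.6,"rx":0,"ry":0,"rz":0},{"tx":-0.5,"ty":-3.5,"tz":4.6,"rx":0,"ry":0,"rz":0},{"tx":-1,"ty":-5,"tz":4.6,"rx":0,"ry":0,"rz":0},{"tx":-1.25,"ty":-6.3,"tz":4.6,"rx":0,"ry":0,"rz":0}]' | grep -E "eef";python3 -c "
from h import *
tip();warm()"
```

```text
eef_pos: [0.497, -0.3753, 0.3028]
tip local [-0.0043, -0.1925, 0.2778] d [0.001, 0.002, -1.0] y·ex 1.0 F [ 0.77  0.75 -0.47] q [ 0.82  0.43 -0.38  1.48  0.16  1.27  0.33] t 24.8
:::::::::::::::::::::::::::::::::::::::::::::::::::::::: +++++=====================------------------------------
:::::::::::::::::::::::::::::::::::::::::::::::::::::::: ++++++===================-------------------------------
:::::::::::::::::::::::::::::::::::::::::::::::::::::::: ++++++===================-------------------------------
:::::::::::::::::::::::::::::::::::::::::::::::::::::::: +++++++==================-------------------------------
:::::::::::::::::::::::::::::::::::::::::::::::::::::::: +++++++++================-------------------------------
:::::::::::::::::::::::::::::::::::::::::::::::::::::::: +++++++++++==============-------------------------------
:::::::::::::::::::::::::::::::::::::::::::::::::::::::: ++++++++++++=============-------------------------------
:::::::::::::::::::::::::::::::::::::::::::::::::::::::: +++++++++++++===========--------------------------------
::::::::::
[... 1341 characters left out ...]
=+++++++++++++++
-::::::-------::---:----========++=====---:::::-:::::::: ********************+=--:::-----=----==+++++++++++++++++
::::-------::---:--:::-----:..::---------:-::::::::::::: ***********************++===++=---=+++++++++++++++++++++
----:::--:::::---:::::-::::::::::-::-:-:--::::::-::::::: *****************************#**********++++++++++++++++
----:::-:-::::::::::-:---:::::::-::--:::-----:-:::-:---- *********************#########***********+++++++++++++++
::-:::::-:::-:::::-::-:-:---::::--::-::------:::::-:---- ******************#############************+++++++++++++
:::::---::::::::-:::--::--:::------::--:::---:--:-:----- ***************##############****************+++++++++++
```

Run:
```python
from h import *
import cv2
print(proj("scene",W(0,.116)),proj("scene",W(0,.03)),proj("top",W(0,.116)))
a=cv2.resize(snapshot("scene")[190:290,255:355,::-1],(400,400),interpolation=cv2.INTER_CUBIC)
b=cv2.resize(snapshot("top")[205:265,315:375,::-1],(400,400),interpolation=cv2.INTER_CUBIC)
cv2.imwrite("pics/g.png",np.hstack([a,b]))
```

```text
[313.93726763 239.82892106] [314.461107   265.12514905] [346.72353735 235.36633317]
```

View pics/g.png

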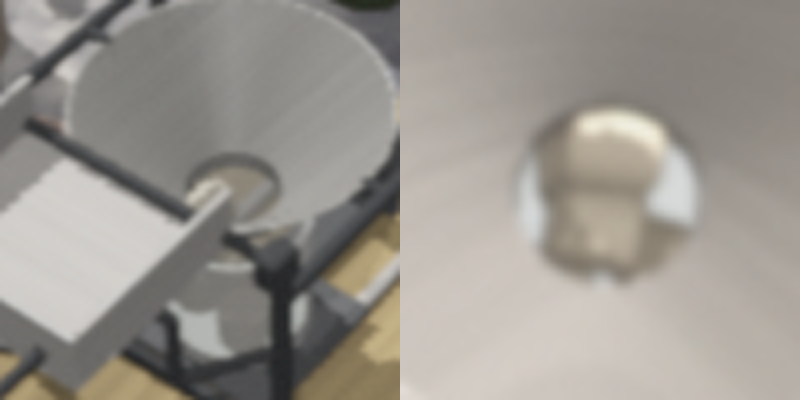

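All five stones are out of the cone. The top crop shows the stack seen through the spout, with the topmost stone lit at (620,140). To be sure it isn't sitting high in the spout, I'll probe gently down the centre.

```bash
python3 - <<'E'
from h import *
go(W(.0015,.150,.003),0)
E
python3 -m handwheel '[{"tx":0.1,"ty":1.5,"tz":0,"rx":0,"ry":0,"rz":0},{"tx":0.2,"ty":3,"tz":0,"rx":0,"ry":0,"rz":0},{"tx":0.4,"ty":4.5,"tz":-0.2,"rx":0,"ry":0,"rz":0},{"tx":0.7,"ty":5.8,"tz":-1,"rx":0,"ry":0,"rz":0},{"tx":0.82,"ty":6.4,"tz":-2.2,"rx":0,"ry":0,"rz":0},{"tx":0.82,"ty":6.5,"tz":-3.4,"rx":0,"ry":0,"rz":0},{"tx":0.82,"ty":6.5,"tz":-4,"rx":0,"ry":0,"rz":0},{"tx":0.82,"ty":6.5,"tz":-4.2,"rx":0,"ry":0,"rz":0}]' | grep -E "eef|^force"; python3 -c "
from h import *
tip();go(W(.0015,.140,.003),0)"
```

```text
t 24.95 T [ 0.84  6.44 -4.23] R [-0.1  0.  -0. ]
eef_pos: [0.5219, -0.1757, 0.1749]
force: [-0.1, 0.7, 0.2]
tip local [0.0021, 0.0086, 0.1499] d [-0.002, 0.004, -1.0] y·ex 1.0 F [-0.05  0.7   0.2 ] q [ 0.56  0.44 -0.44  1.82  0.22  0.94 -0.07] t 25.75
t 25.75 T [ 0.01 -0.24 -0.33] R [-0.2 -0.1 -0.5]
```

```bash
python3 -m handwheel '[{"tx":0,"ty":-0.15,"tz":-0.1,"rx":0,"ry":0,"rz":0},{"tx":0,"ty":-0.24,"tz":-0.3,"rx":0,"ry":0,"rz":0},{"tx":0,"ty":-0.24,"tz":-0.35,"rx":0,"ry":0,"rz":0}]' | grep -E "eef|^force"
```

```text
eef_pos: [0.5234, -0.186, 0.1668]
force: [-1.1, -0.5, 0.7]
```

```bash
python3 -m handwheel '[{"tx":0,"ty":0,"tz":-0.1,"rx":0,"ry":0,"rz":0},{"tx":0,"ty":0,"tz":-0.15,"rx":0,"ry":0,"rz":0}]' | grep -E "eef|^force";python3 -c "
from h import *
tip()"
```

```text
eef_pos: [0.5233, -0.1853, 0.1622]
force: [-1.4, -0.0, -0.8]
tip local [0.0044, -0.0008, 0.1372] d [0.002, 0.002, -1.0] y·ex 1.0 F [-1.39 -0.01 -0.8 ] q [ 0.56  0.45 -0.43  1.83  0.23  0.91 -0.06] t 26.25
```

```bash
python3 -m handwheel '[{"tx":-0.05,"ty":0.05,"tz":-0.1,"rx":0,"ry":0,"rz":0},{"tx":-0.05,"ty":0.05,"tz":-0.1,"rx":0,"ry":0,"rz":0}]' | grep -E "eef|^force"
```

```text
eef_pos: [0.5212, -0.1834, 0.1588]
force: [0.3, -0.1, 0.4]
```

```bash
python3 -m handwheel '[{"tx":0,"ty":0,"tz":-0.1,"rx":0,"ry":0,"rz":0},{"tx":0,"ty":0,"tz":-0.1,"rx":0,"ry":0,"rz":0}]' | grep -E "eef|^force"
```

```text
eef_pos: [0.5215, -0.1837, 0.1557]
force: [-0.7, 0.4, 0.1]
```

```bash
python3 -m handwheel '[{"tx":0,"ty":0,"tz":-0.1,"rx":0,"ry":0,"rz":0},{"tx":0,"ty":0,"tz":-0.1,"rx":0,"ry":0,"rz":0}]' | grep -E "eef|^force"
```

```text
eef_pos: [0.5214, -0.1837, 0.1527]
force: [0.1, -0.6, -0.3]
```

The probe reached z 0.128 with no contact, so nothing stands in the spout. I'm retreating and checking the pan and tab numerically.

```bash
python3 -m handwheel '[{"tx":0,"ty":0,"tz":1.4,"rx":0,"ry":0,"rz":0},{"tx":0,"ty":0,"tz":2.9,"rx":0,"ry":0,"rz":0},{"tx":0,"ty":0,"tz":4.4,"rx":0,"ry":0,"rz":0},{"tx":-0.2,"ty":-1.5,"tz":5.6,"rx":0,"ry":0,"rz":0},{"tx":-0.5,"ty":-3,"tz":6,"rx":0,"ry":0,"rz":0},{"tx":-1,"ty":-4.5,"tz":6,"rx":0,"ry":0,"rz":0},{"tx":-1.2,"ty":-6,"tz":6,"rx":0,"ry":0,"rz":0},{"tx":-1.2,"ty":-7.5,"tz":6,"rx":0,"ry":0,"rz":0},{"tx":-1.2,"ty":-9,"tz":6,"rx":0,"ry":0,"rz":0},{"tx":-1.2,"ty":-9,"tz":6,"rx":0,"ry":0,"rz":0}]' | grep -E "eef|^force"
python3 - <<'E'
from h import *
import cv2
s=snapshot("top")[:,:,::-1];r=cv2.imread("pics/top0.png");cv2.imwrite("pics/end.png",s)
g,g0=[cv2.cvtColor(x,cv2.COLOR_BGR2GRAY) for x in(s,r)]
def mt(n,x0,y0,x1,y1,p=12):
    q=cv2.matchTemplate(g[y0-p:y1+p,x0-p:x1+p],g0[y0:y1,x0:x1],cv2.TM_CCOEFF_NORMED);_,v,_,l=cv2.minMaxLoc(q);print(n,"shift px",l[0]-p,l[1]-p,round(v,2))
mt("bar",203,178,232,252);mt("cup",375,308,415,355);mt("bowl",445,317,493,363);mt("pot",340,148,373,172)
print("row246",g[246,380:446].tolist())
print("expected tab outer/inner top px",proj("top",W(-.125,.093)),proj("top",W(-.115,.093)))
E
```

```text
eef_pos: [0.4824, -0.4611, 0.3313]
force: [-1.1, -1.0, 0.0]
bar shift px 0 0 1.0
cup shift px 0 0 1.0
bowl shift px 0 0 0.97
pot shift px 0 0 1.0
row246 [150, 151, 151, 152, 152, 153, 153, 152, 151, 154, 158, 154, 135, 119, 113, 110, 101, 87, 73, 67, 60, 55, 56, 66, 89, 113, 122, 126, 137, 159, 172, 175, 176, 176, 176, 176, 177, 181, 191, 197, 200, 201, 201, 201, 201, 201, 201, 201, 201, 201, 201, 201, 200, 200, 200, 200, 200, 200, 200, 200, 200, 199, 194, 179, 156, 140]
expected tab outer/inner top px [409.75690339 241.52779051] [404.68238735 241.19886201]
```

The pan, cup, bowl and pot show no shift from the start. The tab's outer edge is at column ~409 against 409.8 expected for home. Handing in.

```bash
python3 -c "
from station import *
print(hand_in(), get_obs()['t'])"
```

```text
the job is handed in; nothing more can be done
the job is handed in; nothing more can be done
```

I handed the job in, and no verdict came back: by my checks all five stones are in the jar, the carriage is home, the pan is level and the cup, bowl and pot haven't moved, but one prod read 61 N at the wrist and I can't rule out that it broke a 40 N limit.

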